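Mesh the dough paddle onto the food processor's splined spindle

TASK

Fit the orange dough paddle onto the food processor's drive spindle: lift it by its finger grip, set its bore over the spindle, and while pressing lightly rock it round until the teeth mesh, then push it fully home and keep hold of it until it sits there, and only then let go. Do not force it: never load the processor with more than 25 N. Leave the mug, the tin and the jar where they stand.

Things in the scene. Friction and masses are not known exactly. Their poses are not given: they have to be found in the camera images.
- paddle: Orange plastic dough paddle, 0.10 to 0.18 kg, standing upright on the worktop. Origin: centre of its underside, z up the bore. Hub: cylinder 45 mm across, 46 mm tall, on it the grip bar. Two thin arms at the bottom reach out to 62 mm along +x and -x, up to 18 mm high.
- grip (a point): Centre of the paddle's finger grip, 63 mm straight above the paddle's origin: an upright bar on top of the hub, 38 mm long (paddle's x), 22 mm wide (paddle's y), from 46 to 80 mm above the origin. Pinch it across its 22 mm.
- bore (a point): Centre of the bore's mouth in the paddle's underside (same point as the paddle's origin). The bore is open below, 40 mm deep, 37 mm across. In its lowest 14 mm stand 4 evenly spaced teeth, 13.6 mm wide, inwards to a circle 24 mm across. They are hidden from view and their angle to the arms is not given.
- motor_unit: White food-processor motor unit, bowl off, fixed, 170 (x) by 190 (y) mm, knob on its front (-x) face. Origin: centre of its underside, z up. On top a steel deck 158 mm across, 89 mm above the worktop; four lugs on it, 71 mm from the axis, up to 95 mm high (the arms pass over them); in the middle a black rubber cushion 50 mm across, top 99 mm high, which gives up to 3 mm (1.5 to 9 N).
- seat (a point): Centre of the black cushion's top face, on the spindle's axis, 99 mm above the worktop. Fully home, the paddle's origin lies here, its hub on the cushion. The steel spindle rises from here: core 22 mm across with 4 evenly spaced keys, 5 mm wide, to 33 mm across, their tops 26 mm above the seat, so the paddle stands 26 mm high (20 to 26 when pressed) until its teeth find the gaps.
- nose (a point): Tip of the unpressed spindle, 36 mm above the seat: a plain taper 10 mm long, 7 mm across at the tip, that centres the bore. The spindle is sprung: it gives 6 mm downwards, from 2 N at first touch to 8 N, then is hard. It turns against a drag of 0.2 N m (a light press does not carry it round, a hard one may). Its angle is arbitrary; teeth pass within about 5 degrees, once in each 90.
- mug: White and pink mug, 82x108x92 mm, loose bystander on the left; origin at the centre of its underside.
- tin: Low turquoise tin, 75 mm across, 58 mm tall, loose bystander, alone on the right; origin at the centre of its underside.
- jar: Glass jar with a grey lid, 70 mm across, 88 mm tall, loose bystander, behind the work; origin at the centre of its underside.
Not all that is in view belongs to the job. Several things have the shape of the paddle; the one meant has the colours described above.

How it is judged (in metres and radians):
On the way, in this order (a step that is already met when the one before it is completed fails the run):
1. the paddle is lifted clear of the worktop in the gripper (height (world z) of paddle above 0.04 m and contact force between the fingers and paddle above 1 N), for 0.2 s.
2. the paddle is meshed and home on the seat while still held (z of paddle in the frame of seat below 0.003 m and horizontal distance between paddle and seat below 0.004 m and contact force between the fingers and paddle above 1 N), for 0.1 s.
At the end, for the whole second after the job is handed in: The paddle is released and at rest on the spindle, upright within 0.06 rad, its underside within 3 mm of the seat in height and within 4 mm of the spindle's axis; mug, tin and jar stand within 30 mm of where they were (z of paddle in the frame of seat between -0.003 and 0.003 m and horizontal distance between paddle and seat below 0.004 m and angle between paddle's own z axis and vertical below 0.06 rad and linear speed of paddle below 0.01 m/s and distance of each of mug, tin, jar from where it was at the start of the episode below 0.03 m); the robot touches nothing.
It fails at once if the processor is loaded by the paddle with more than 25 N (contact force between paddle and motor_unit above 25 N).
It fails at once if the processor is struck by the robot with more than 25 N (contact force between the arm and motor_unit above 25 N).
It fails at once if the mug, the tin or the jar is pushed away more than 30 mm or tipped over (distance of any of mug, tin, jar from where it was at the start of the episode above 0.03 m or angle between any of mug, tin, jar's own z axis and vertical above 0.5 rad).
It also fails if it takes over 64 s, if anything falls off the work surface, if the arm or the gripper's body presses on something with over 40 N, if the wrist force passes 120 N, or if a joint passes its speed limit or range.

ROBOT

A 6-joint arm with a two-finger parallel gripper is mounted at the origin on a cart in front of the work surface, level with it; the furniture and walls round the work are solid. World frame = base frame: x ahead of the robot, y to its left, z up, the work surface at z = 0. Lengths are in m, angles in degrees, forces in N, time in s.
With the tool pointing down it reaches from about 0.375 to 0.9 m from the base axis. Payload 3.1 kg.
Tool frame: the origin (TCP) lies on the centre line of the jaws, within the pads' length; the fingertips stand 17 mm ahead of it and the grasp point (between the pads) lies 2 mm behind it; z points along the fingers, y is the line along which they close (so a half turn about z gives the same grasp; the last joint's range is limited). The gripper opens to 87 mm and grips with 3 to 60 N. Pads are 19 mm wide; open, the fingers measure 117 mm over their backs; the gripper's body (75 mm by 190 mm) begins 51 mm behind the grasp point.
Start: joints at [-77.55, 30.224, 82.088, -0, 67.689, -10.227], TCP at [0.241, -0.577, 0.24] pointing down, gripper open.
Joint ranges: [-176.69, 176.69], [-43.24, 126.21], [12.49, 139.97], [-82, 262], [0, 151.66], [-163.58, 163.58]. Speed limits (degrees/s): [159.86, 159.86, 180, 180, 180, 180].

INTERFACE

Orientations are given as a 3x3 rotation matrix whose columns are the frame's x, y, z axes.
In Python, from rig import bot, imaging, finder gives the robot as it stands. The module is installed in compiled form; this text tells all that it offers.
- The arm moves only by the tool play_rows, never from a script. Its argument "motion" is a list that holds one entry, the list of rows, each a list of 6 numbers: the shift along the tool's x, y, z in fractions of the full range, 1 being 1000 mm, then the turn, a rotation vector about the tool's x, y, z in a scale on which 1.0 is 180 degrees. In form: [[[dx, dy, dz, wx, wy, wz], ...]]. A call has 1 to 8 rows; each row is the pose to reach, as a shift and turn from the pose commanded when the call began, along the tool's axes at that moment; what a row does not reach only later rows make up. A row lasts 1/12 s, in which the tool goes at most 41.7 mm and 7.16 degrees, less where a joint would pass 70% of its speed; a pose out of reach is approached as far as the arm can. Shift and turn numbers lie between -1 and 1, and a call with a number outside is refused. A call with a gripper value outside its range is refused whole. "fingers" is the finger opening in m, from 0 to 0.087, set as the call begins (left out, the last holds). The fingers move at their own pace and stop on an object; the grip force is fixed at half the most. Time passes only in rows, so rows that repeat a pose let the fingers close. It gives the time, the measured TCP pose, the force, the opening and the grip force at its end, in the units of the state.
- bot.read_state(): the state, without advancing time (a new reading comes with each control period).
- imaging.capture(name): name is "scene" or "top" or "wrist"; returns a dict with "frame" (420x560x3 uint8, red, green, blue), "camera_matrix" (3x3 intrinsics, pixels), "R" (3x3) and "t" (3): a world point X has camera coordinates R X + t. Camera axes: x right, y down, z forward; pixel columns grow to the right and rows downward; lengths in m; the calibration is good to about 2 mm. A picture is of the moment at which its call begins. There is no depth.
- bot.hand_in(): hands the job in; it is judged then, once.
Trained networks look in the newest picture that a camera, given by its name, has taken for a name from the list of things; names that differ only in an ending like _2 or _b are one class to them, and where a whole thing is asked for, a point or a joint stands for the part that bears it (a point fixed in the world has none). Each returns a list of dicts, best first, with "confidence" (0 to 1); they miss things now and then, are a little off and sometimes report something else, mostly with a low value. They report only what shows in the picture. A call takes as long as a camera call. They do not tell look-alikes from the thing itself.
- finder.recognise(camera, name): "at" ([x, y, z] in m, in world coordinates, good to about 4 mm: the middle of the surface that is visible of it).
- finder.outline_of(camera, name): "pixels" (420x560 bool, what is visible of it).
The state is a dict: "time_s": time; "joint_positions": joint angles; "qvel": joint speeds; "tau": joint torques, N m; "position": TCP position; "tcp_rot": TCP orientation; "force": force on the tool from outside, world axes, zero at the start; "moment": the same for the moment, N m; "opening": opening from 0.0 (shut) to 1.0 (fully open); "grasp_force": force on a finger pad.
Only numpy, scipy, OpenCV 4.12 (cv2) and the standard library are available. Lean on these libraries where they do the work, as an engineer would, in place of code of your own. Each camera call takes 0.05 s, during which the arm holds its last target. There are 200 camera calls.

## Working session

There is one attempt and no reset: what is moved stays moved. The work goes in short steps, Python scripts to look and compute and a tool call to move; the robot and the scene stay as the last step left them, time stands still between calls to the robot, and variables do not carry over. Pictures are saved under pics/ and viewed, at most 10 in all, crops included, and the job is handed in when it is done.

Besides the shell and the picture viewer there is one more tool, called after ">>>" in YAML: its name, and indented under it one key for each argument. play_rows: Moves the arm, as the interface text tells. Its arguments: {"type":"object","properties":{"motion":{"type":"array"},"fingers":{"type":"number"}},"required":["motion"]}

```bash
mkdir -p pics
cat > h.py <<'E'
import numpy as np, cv2
from rig import bot, imaging, finder
def cap(n, f=None):
    d=imaging.capture(n)
    if f: cv2.imwrite('pics/'+f, cv2.cvtColor(d['frame'],cv2.COLOR_RGB2BGR))
    return d
def ray(d,px):
    K,R,t=map(np.array,(d['camera_matrix'],d['R'],d['t']))
    v=R.T@np.linalg.inv(K)@np.array([px[0],px[1],1.]); return -R.T@t, v/np.linalg.norm(v)
def onplane(d,px,z):
    o,v=ray(d,px); return o+v*(z-o[2])/v[2]
def tri(rs):
    A=sum(np.eye(3)-np.outer(v,v) for o,v in rs); b=sum((np.eye(3)-np.outer(v,v))@o for o,v in rs)
    return np.linalg.solve(A,b)
def proj(d,X):
    K,R,t=map(np.array,(d['camera_matrix'],d['R'],d['t'])); p=K@(R@np.array(X)+t); return p[:2]/p[2]
E
python3 - <<'E'
from h import *
np.set_printoptions(precision=4,suppress=True)
a=cap('scene','s1.png'); b=cap('top','t1.png')
cv2.imwrite('pics/both.png',cv2.cvtColor(cv2.resize(np.vstack([a['frame'],b['frame']]),(400,600)),cv2.COLOR_RGB2BGR))
for c in('scene','top'):
    for n in('paddle','grip','motor_unit','seat','nose','mug','tin','jar'):
        print(c,n,[(np.round(r['at'],3).tolist(),round(r['confidence'],2)) for r in finder.recognise(c,n)])
for d in(a,b): print(ray(d,(280,210)))
E
```

```text
scene paddle [([0.487, 0.12, 0.038], 0.76), ([0.416, 0.244, 0.035], 0.74)]
scene grip [([0.482, 0.119, 0.039], 0.72), ([0.567, 0.304, 0.039], 0.64)]
scene motor_unit [([0.462, -0.115, 0.084], 0.63)]
scene seat [([0.465, -0.118, 0.083], 0.73)]
scene nose [([0.469, -0.119, 0.074], 0.77)]
scene mug [([0.501, 0.473, 0.068], 0.81)]
scene tin [([0.485, -0.438, 0.044], 0.69)]
scene jar [([0.737, -0.108, 0.058], 0.57)]
top paddle [([0.493, 0.101, 0.045], 0.67), ([0.421, 0.229, 0.044], 0.66), ([0.573, 0.28, 0.046], 0.53)]
top grip [([0.572, 0.282, 0.045], 0.56), ([0.487, 0.101, 0.044], 0.51), ([0.422, 0.23, 0.042], 0.5)]
top motor_unit [([0.487, -0.183, 0.088], 0.58)]
top seat [([0.485, -0.182, 0.088], 0.69)]
top nose [([0.486, -0.18, 0.089], 0.8)]
top mug [([0.521, 0.439, 0.088], 0.79), ([0.488, -0.461, 0.055], 0.64)]
top tin []
top jar [([0.742, -0.129, 0.086], 0.54)]
(array([-0.0808,  1.0198,  0.7288]), array([ 0.4851, -0.7417, -0.4633]))
(array([0.3693, 0.0029, 1.5406]), array([ 0.1632, -0.017 , -0.9864]))
```

View pics/s1.png

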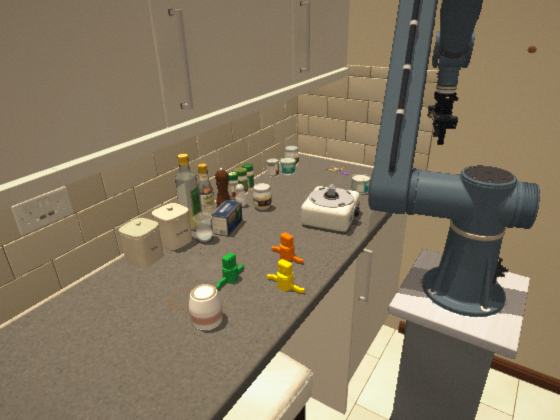

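View pics/t1.png

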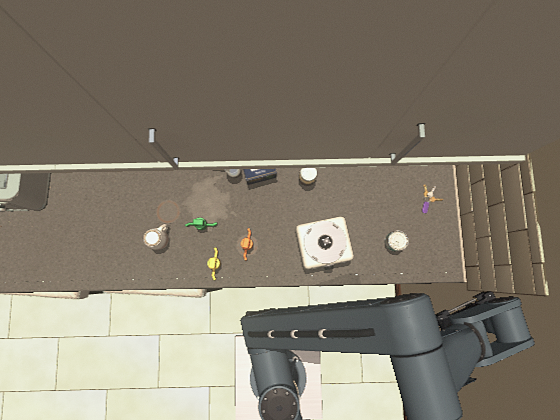

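Candidates: orange at scene (288,247) / top (247,243); yellow at scene (285,277) / top (214,263); green at scene (231,268) / top (201,224); a small orange/purple item at top (428,195) lies at the far end. I choose the orange one at top (247,243) and check it in a crop.

Run:
```python
from h import *
np.set_printoptions(precision=4,suppress=True)
a=cap('scene');b=cap('top')
c1=cv2.resize(a['frame'][215:305,205:325],(480,360),interpolation=2);c2=cv2.resize(b['frame'][205:295,190:310],(480,360),interpolation=2)
cv2.imwrite('pics/crop1.png',cv2.cvtColor(cv2.resize(np.hstack([c1,c2]),(800,300)),cv2.COLOR_RGB2BGR))
for n,d,(x0,y0,x1,y1) in(('s',a,(265,225,312,272)),('t',b,(225,220,270,270))):
    h=cv2.cvtColor(d['frame'],cv2.COLOR_RGB2HSV); m=((h[...,0]>3)&(h[...,0]<17)&(h[...,1]>190)&(h[...,2]>90)).astype(np.uint8)
    M=np.zeros_like(m);M[y0:y1,x0:x1]=m[y0:y1,x0:x1]
    ys,xs=np.nonzero(M);print(n,len(xs),xs.min(),xs.max(),ys.min(),ys.max(),xs.mean(),ys.mean())
    if n=='t':
        P=np.array([onplane(d,(x,y),0.01)[:2] for x,y in zip(xs,ys)]);w,v=np.linalg.eigh(np.cov(P.T));print(P.mean(0),w,v[:,1],np.degrees(np.arctan2(v[1,1],v[0,1])))
s=bot.read_state();print(s['position'],s['tcp_rot'],s['force'])
w=cap('wrist');R=np.array(s['tcp_rot']);o,v=ray(w,(280,210));print('cam in tool',R.T@(o-s['position']),R.T@v, R.T@np.array(w['R']).T, w['camera_matrix'])
```

```text
s 376 272 302 233 263 287.0186170212766 249.18882978723406Traceback (most recent call last):
  File "<stdin>", line 9, in <module>
    return umr_minimum(a, axis, None, out, keepdims, initial, where)
ValueError: zero-size array to reduction operation minimum which has no identity
```

View pics/crop1.png

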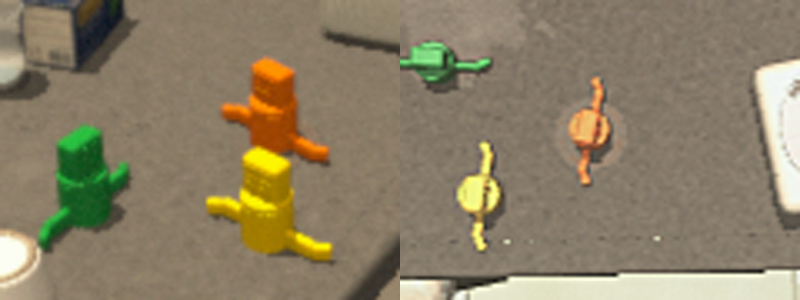

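The crop shows the orange paddle at right of each panel, (275,110) and (590,128): this is the wanted one, its arms running roughly along image vertical in the top view.

Run:
```python
from h import *
np.set_printoptions(precision=4,suppress=True)
b=cap('top')
for sat in(120,150):
    h=cv2.cvtColor(b['frame'],cv2.COLOR_RGB2HSV); m=((h[...,0]>3)&(h[...,0]<17)&(h[...,1]>sat)&(h[...,2]>90)).astype(np.uint8)
    M=np.zeros_like(m);M[220:270,225:270]=m[220:270,225:270]
    ys,xs=np.nonzero(M);print(len(xs),xs.min(),xs.max(),ys.min(),ys.max(),xs.mean(),ys.mean())
    P=np.array([onplane(b,(x,y),0.03)[:2] for x,y in zip(xs,ys)]);w,v=np.linalg.eigh(np.cov(P.T));print(P.mean(0),w,v[:,1],np.degrees(np.arctan2(v[1,1],v[0,1])))
s=bot.read_state();print(s['position'],s['tcp_rot'],s['force'],s['time_s'])
w=cap('wrist');R=np.array(s['tcp_rot']);o,v=ray(w,(280,210));print('cam in tool',R.T@(o-s['position']),R.T@v, R.T@np.array(w['R']).T, w['camera_matrix'])
```

```text
126 241 252 228 260 246.66666666666666 243.9047619047619
[0.4906 0.1073] [0.0001 0.0009] [-0.9858  0.1679] 170.33706747189373
99 241 252 228 259 246.8080808080808 244.08080808080808
[0.4899 0.1068] [0.0001 0.0008] [-0.983   0.1838] 169.4072642528779
[ 0.241  -0.5767  0.2396] [[ 0.9227  0.3855  0.    ]
 [ 0.3855 -0.9227 -0.    ]
 [-0.      0.     -1.    ]] [ 0.3453 -0.912  -0.2036] 1.05
cam in tool [ 0.0737 -0.0014 -0.1442] [-0.258  -0.0114  0.9661] [[-0.0003 -0.964  -0.266 ]
 [ 1.     -0.0004  0.0004]
 [-0.0005 -0.266   0.964 ]] [[376.4322   0.     284.4637]
 [  0.     376.4322 213.1379]
 [  0.       0.       1.    ]]
```

Units first: turns go in shares of 180 degrees. So 32.5 degrees / 180 = 0.1806.

>>> play_rows:
  motion:
    - [[0.355, -0.282, -0.06, 0, 0, 0.1806], [0.355, -0.282, -0.06, 0, 0, 0.1806], [0.355, -0.282, -0.06, 0, 0, 0.1806], [0.355, -0.282, -0.06, 0, 0, 0.1806], [0.355, -0.282, -0.06, 0, 0, 0.1806], [0.355, -0.282, -0.06, 0, 0, 0.1806], [0.355, -0.282, -0.06, 0, 0, 0.1806], [0.355, -0.282, -0.06, 0, 0, 0.1806]]
  fingers: 0.087

```text
time_s: 1.77
position: [0.4008, -0.2859, 0.2837]
tcp_rot: [[0.985, -0.171, 0.0], [-0.171, -0.985, -0.0], [0.001, 0.0, -1.0]]
force: [0.0, -0.7, -0.3]
opening: 0.999
grasp_force: 0.0
```

>>> play_rows:
  motion:
    - [[0.04, -0.11, -0.015, 0, 0, 0], [0.04, -0.11, -0.015, 0, 0, 0], [0.04, -0.11, -0.015, 0, 0, 0], [0.04, -0.11, -0.015, 0, 0, 0], [0.04, -0.11, -0.015, 0, 0, 0]]

```text
time_s: 2.18
position: [0.4591, -0.1846, 0.2987]
tcp_rot: [[0.986, -0.166, 0.001], [-0.166, -0.986, -0.001], [0.001, 0.001, -1.0]]
force: [-0.3, 0.1, 0.3]
opening: 1.005
grasp_force: 0.0
```

Run:
```python
from h import *
print(bot.read_state()['position'])
d=cap('wrist','w1.png'); np.savez('w1.npz',**d)
for n in('seat','nose','motor_unit'): print(n,[(np.round(r['at'],3).tolist(),round(r['confidence'],2)) for r in finder.recognise('wrist',n)])
```

```text
[ 0.45913217 -0.18463006  0.29866816]
seat [([0.497, -0.188, 0.087], 0.67)]
nose [([0.499, -0.189, 0.087], 0.75)]
motor_unit [([0.496, -0.189, 0.085], 0.72)]
```

View pics/w1.png

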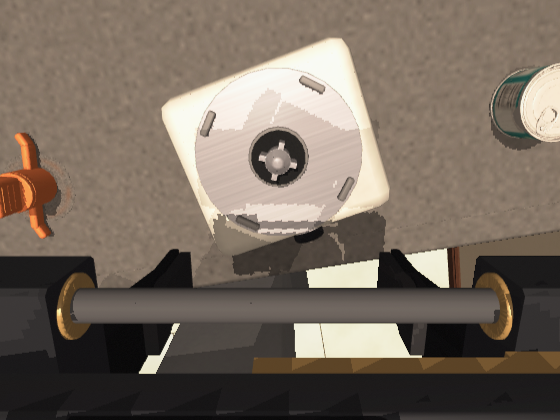

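>>> play_rows:
  motion:
    - [[-0.024, -0.143, 0, 0, 0, 0], [-0.024, -0.143, 0, 0, 0, 0], [-0.024, -0.143, 0, 0, 0, 0], [-0.024, -0.143, 0, 0, 0, 0], [-0.024, -0.143, 0, 0, 0, 0], [-0.024, -0.143, 0, 0, 0, 0]]

```text
time_s: 2.88
position: [0.459, -0.0417, 0.2982]
tcp_rot: [[0.985, -0.17, -0.0], [-0.17, -0.985, -0.001], [0.0, 0.001, -1.0]]
force: [0.4, -1.1, -0.2]
opening: 1.003
grasp_force: 0.0
```

Run:
```python
from h import *
d=cap('wrist','w2.png'); np.savez('w2.npz',**d)
def warp(d,c,z,s=0.04,n=300):  # world metric picture: right=+x, up=+y
    pts=np.float32([[0,0],[n,0],[n,n],[0,n]]);W=[(c[0]-s,c[1]+s),(c[0]+s,c[1]+s),(c[0]+s,c[1]-s),(c[0]-s,c[1]-s)]
    q=np.float32([proj(d,(x,y,z)) for x,y in W])
    return cv2.warpPerspective(d['frame'],cv2.getPerspectiveTransform(q,pts),(n,n),flags=cv2.INTER_CUBIC)
a=dict(np.load('w1.npz'))
c=(0.492,-0.185)
im=np.hstack([warp(a,c,.125),warp(d,c,.125)])
full=cv2.resize(d['frame'],(400,300)); z=warp(d,(0.49,0.107),0.01,.075)
cv2.imwrite('pics/m1.png',cv2.cvtColor(np.vstack([im,np.hstack([full,z])[:,:600] if 0 else cv2.resize(np.hstack([full,z]),(600,300))]),cv2.COLOR_RGB2BGR))
```

```text
(no output)
```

View pics/m1.png

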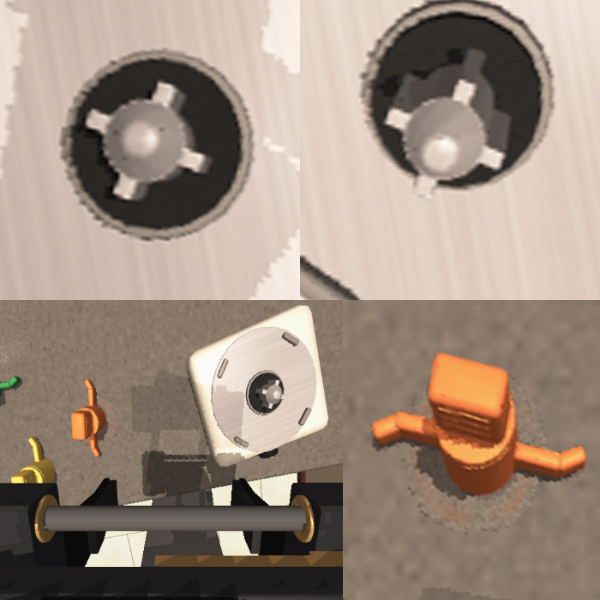

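The views show keys at about -22.4° (mod 90), spindle axis near (0.491,-0.182), and the orange paddle at about (0.495,0.108), its grip bar turned about -12°. Next a view straight above the paddle.

To row units: 2 degrees / 180 = 0.0111.

>>> play_rows:
  motion:
    - [[-0.02, -0.147, 0.03, 0, 0, 0.0111], [-0.02, -0.147, 0.03, 0, 0, 0.0111], [-0.02, -0.147, 0.03, 0, 0, 0.0111], [-0.02, -0.147, 0.03, 0, 0, 0.0111], [-0.02, -0.147, 0.03, 0, 0, 0.0111], [-0.02, -0.147, 0.03, 0, 0, 0.0111]]

```text
time_s: 3.43
position: [0.4651, 0.1063, 0.2678]
tcp_rot: [[0.979, -0.204, -0.001], [-0.204, -0.979, -0.001], [-0.0, 0.001, -1.0]]
force: [-0.1, 0.0, 1.1]
opening: 0.999
grasp_force: 0.0
```

Run:
```python
from h import *
np.set_printoptions(precision=4,suppress=True)
d=cap('wrist'); np.savez('w3.npz',**d); a=dict(np.load('w2.npz'))
print(bot.read_state()['position'])
def warp(d,c,z,s=0.04,n=400):
    pts=np.float32([[0,0],[n,0],[n,n],[0,n]]);W=[(c[0]-s,c[1]+s),(c[0]+s,c[1]+s),(c[0]+s,c[1]-s),(c[0]-s,c[1]-s)]
    q=np.float32([proj(d,(x,y,z)) for x,y in W])
    return cv2.warpPerspective(d['frame'],cv2.getPerspectiveTransform(q,pts),(n,n),flags=cv2.INTER_CUBIC)
c=(0.495,0.108)
cv2.imwrite('pics/m2.png',cv2.cvtColor(np.hstack([warp(a,c,.08),warp(d,c,.08)]),cv2.COLOR_RGB2BGR))
```

```text
[0.4654 0.1056 0.2681]
```

View pics/m2.png

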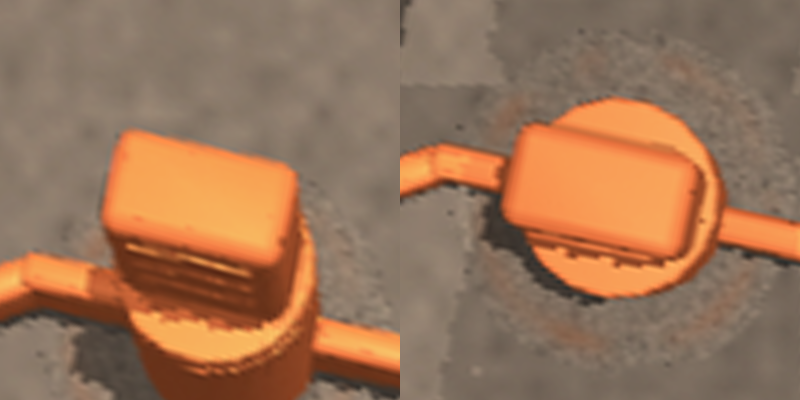

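To row units: 1 degrees / 180 = 0.0056.

>>> play_rows:
  motion:
    - [[0.0285, -0.01, 0.03, 0, 0, 0.0056], [0.0285, -0.01, 0.07, 0, 0, 0.0056], [0.0285, -0.01, 0.11, 0, 0, 0.0056], [0.0285, -0.01, 0.14, 0, 0, 0.0056], [0.0285, -0.01, 0.17, 0, 0, 0.0056], [0.0285, -0.01, 0.19, 0, 0, 0.0056], [0.0285, -0.01, 0.2, 0, 0, 0.0056], [0.0285, -0.01, 0.2, 0, 0, 0.0056]]

```text
time_s: 4.15
position: [0.4941, 0.109, 0.0664]
tcp_rot: [[0.974, -0.225, -0.004], [-0.225, -0.974, -0.0], [-0.004, 0.001, -1.0]]
force: [0.3, -0.4, -0.1]
opening: 1.002
grasp_force: 0.0
```

>>> play_rows:
  motion:
    - [[0, 0, 0, 0, 0, 0], [0, 0, 0, 0, 0, 0], [0, 0, 0, 0, 0, 0], [0, 0, 0, 0, 0, 0], [0, 0, 0, 0, 0, 0], [0, 0, 0, 0, 0, 0]]
  fingers: 0.01

```text
time_s: 4.65
position: [0.4949, 0.1112, 0.069]
tcp_rot: [[0.975, -0.222, 0.001], [-0.222, -0.975, -0.0], [0.001, -0.0, -1.0]]
force: [-0.1, 0.1, -0.4]
opening: 0.629
grasp_force: 0.0
```

>>> play_rows:
  motion:
    - [[0, 0, 0, 0, 0, 0], [0, 0, 0, 0, 0, 0], [0, 0, 0, 0, 0, 0], [0, 0, 0, 0, 0, 0], [0, 0, 0, 0, 0, 0], [0, 0, 0, 0, 0, 0], [0, 0, 0, 0, 0, 0], [0, 0, 0, 0, 0, 0]]

```text
time_s: 5.32
position: [0.4943, 0.1111, 0.068]
tcp_rot: [[0.975, -0.222, -0.0], [-0.222, -0.975, 0.0], [-0.0, 0.0, -1.0]]
force: [-0.4, 0.0, -1.9]
opening: 0.254
grasp_force: 29.9
```

>>> play_rows:
  motion:
    - [[0, 0, -0.02, 0, 0, 0], [0, 0, -0.05, 0, 0, 0], [0, 0, -0.08, 0, 0, 0], [0, 0, -0.12, 0, 0, 0], [0, 0, -0.15, 0, 0, 0], [0, 0, -0.17, 0, 0, 0], [0, 0, -0.18, 0, 0, 0], [0, 0, -0.18, 0, 0, 0]]

```text
time_s: 5.98
position: [0.4959, 0.1112, 0.2509]
tcp_rot: [[0.975, -0.222, 0.006], [-0.222, -0.975, 0.0], [0.006, -0.001, -1.0]]
force: [-0.1, -1.0, -1.5]
opening: 0.248
grasp_force: 29.9
```

To row units: -45 degrees / 180 = -0.25.

>>> play_rows:
  motion:
    - [[0.061, 0.287, 0, 0, 0, -0.25], [0.061, 0.287, 0, 0, 0, -0.25], [0.061, 0.287, 0, 0, 0, -0.25], [0.061, 0.287, 0, 0, 0, -0.25], [0.061, 0.287, 0, 0, 0, -0.25], [0.061, 0.287, 0, 0, 0, -0.25], [0.061, 0.287, 0, 0, 0, -0.25], [0.061, 0.287, 0, 0, 0, -0.25]]

```text
time_s: 6.65
position: [0.4891, -0.184, 0.2467]
tcp_rot: [[0.844, 0.536, -0.002], [0.536, -0.844, 0.001], [-0.001, -0.002, -1.0]]
force: [0.2, 0.2, -2.2]
opening: 0.252
grasp_force: 29.9
```

>>> play_rows:
  motion:
    - [[0, 0, 0, 0, 0, 0], [0, 0, 0, 0, 0, 0], [0, 0, 0, 0, 0, 0]]

```text
time_s: 6.9
position: [0.4892, -0.1815, 0.2468]
tcp_rot: [[0.847, 0.532, -0.003], [0.532, -0.847, 0.003], [-0.001, -0.004, -1.0]]
force: [-0.3, 0.9, -1.6]
opening: 0.25
grasp_force: 29.9
```

Run:
```python
from h import *
np.set_printoptions(precision=4,suppress=True)
P=[]
for _ in range(8):
    d=cap('wrist','w5.png'); s=bot.read_state();P.append(np.r_[s['position'],s['force']])
print(np.mean(P,0),np.std(P,0)); print(s['tcp_rot'],s['joint_positions'])
R=np.array(s['tcp_rot']);p=np.mean(P,0)[:3]
g=p-np.array([0.4908,-0.182,p[2]]);print('tool shift xy to seat',R.T@-g)
```

```text
[ 0.49   -0.181   0.2479  0.0804 -0.067  -1.4778] [0.0004 0.0003 0.0004 0.3542 0.4033 0.4328]
[[ 0.8457  0.5336  0.0002]
 [ 0.5336 -0.8457 -0.0001]
 [ 0.0001  0.0002 -1.    ]] [-32.5702  21.7291  96.0744   0.0015  62.1862  25.1779]
tool shift xy to seat [0.0001 0.0013 0.    ]
```

View pics/w5.png

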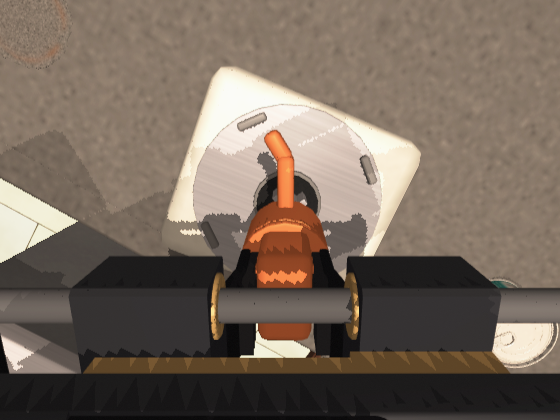

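>>> play_rows:
  motion:
    - [[0, 0.001, 0.01, 0, 0, 0], [0, 0.001, 0.02, 0, 0, 0], [0, 0.001, 0.03, 0, 0, 0], [0, 0.001, 0.038, 0, 0, 0], [0, 0.001, 0.045, 0, 0, 0], [0, 0.001, 0.05, 0, 0, 0], [0, 0.001, 0.05, 0, 0, 0]]

```text
time_s: 7.88
position: [0.4901, -0.1828, 0.1967]
tcp_rot: [[0.846, 0.532, -0.003], [0.532, -0.846, 0.002], [-0.001, -0.003, -1.0]]
force: [-0.1, -0.3, -0.8]
opening: 0.249
grasp_force: 29.9
```

>>> play_rows:
  motion:
    - [[0, 0, 0.001, 0, 0, 0], [0, 0, 0.002, 0, 0, 0], [0, 0, 0.003, 0, 0, 0], [0, 0, 0.004, 0, 0, 0], [0, 0, 0.005, 0, 0, 0], [0, 0, 0.005, 0, 0, 0], [0, 0, 0.005, 0, 0, 0]]

```text
time_s: 8.47
position: [0.4908, -0.1832, 0.1933]
tcp_rot: [[0.846, 0.533, 0.0], [0.533, -0.846, -0.0], [0.0, 0.0, -1.0]]
force: [-0.9, 0.8, -1.2]
opening: 0.248
grasp_force: 29.9
```

>>> play_rows:
  motion:
    - [[0, 0, 0.001, 0, 0, 0], [0, 0, 0.0015, 0, 0, 0], [0, 0, 0.002, 0, 0, 0], [0, 0, 0.0025, 0, 0, 0], [0, 0, 0.003, 0, 0, 0], [0, 0, 0.003, 0, 0, 0]]

```text
time_s: 8.97
position: [0.491, -0.1832, 0.1904]
tcp_rot: [[0.846, 0.532, 0.001], [0.532, -0.846, -0.0], [0.0, 0.0, -1.0]]
force: [-0.7, 0.3, 2.8]
opening: 0.251
grasp_force: 29.8
```

```bash
cat > st.py <<'E'
from h import *
np.set_printoptions(precision=4,suppress=True)
P=[]
for _ in range(5):
    imaging.capture('wrist'); s=bot.read_state();P.append(np.r_[s['position'],s['force'],s['moment']])
print(s['time_s'],np.mean(P,0), np.degrees(np.arctan2(s['tcp_rot'][1][0],s['tcp_rot'][0][0])),s['grasp_force'],s['joint_positions'][5])
print('force in tool axes',np.array(s['tcp_rot']).T@np.mean(P,0)[3:6])
E
python3 st.py
```

```text
9.2167 [ 0.491  -0.1832  0.1904 -0.1548  0.2381  3.0644  0.1232  0.064   0.0015] 32.172831856055495 29.84549481421709 25.126035772239316
force in tool axes [-0.0033 -0.2825 -3.0646]
```

To row units: 28 degrees / 180 = 0.1556.

>>> play_rows:
  motion:
    - [[0, 0, 0, 0, 0, 0.0222], [0, 0, 0, 0, 0, 0.0444], [0, 0, 0, 0, 0, 0.0667], [0, 0, 0, 0, 0, 0.0889], [0, 0, 0, 0, 0, 0.1111], [0, 0, 0, 0, 0, 0.1333], [0, 0, 0, 0, 0, 0.1556], [0, 0, 0, 0, 0, 0.1556]]

```text
time_s: 9.88
position: [0.4905, -0.1831, 0.1897]
tcp_rot: [[0.997, 0.072, -0.001], [0.072, -0.997, 0.0], [-0.001, -0.0, -1.0]]
force: [-0.6, -0.0, -0.7]
opening: 0.252
grasp_force: 29.9
```

```bash
python3 st.py
```

```text
10.1333 [ 0.4905 -0.1829  0.1897 -0.0412  0.0748 -1.2879  0.0251  0.0108  0.0101] 4.235888501406141 29.85513349995017 53.06767225370806
force in tool axes [-0.0347 -0.077   1.288 ]
```

>>> play_rows:
  motion:
    - [[0, 0, 0.001, 0, 0, 0], [0, 0, 0.002, 0, 0, 0], [0, 0, 0.003, 0, 0, 0], [0, 0, 0.004, 0, 0, 0], [0, 0, 0.004, 0, 0, 0], [0, 0, 0.004, 0, 0, 0]]

```text
time_s: 10.63
position: [0.4908, -0.1831, 0.1861]
tcp_rot: [[0.997, 0.073, -0.0], [0.073, -0.997, 0.0], [-0.0, -0.0, -1.0]]
force: [-0.2, -0.1, -1.0]
opening: 0.252
grasp_force: 29.9
```

```bash
python3 st.py
```

```text
10.8833 [ 0.4908 -0.1832  0.1862  0.1522  0.0523 -1.1572  0.014   0.0326 -0.0103] 4.1798344546548245 29.855352714657784 53.12389897061721
force in tool axes [ 0.1555 -0.0412  1.1572]
```

>>> play_rows:
  motion:
    - [[0, 0, 0.002, 0, 0, 0], [0, 0, 0.004, 0, 0, 0], [0, 0, 0.006, 0, 0, 0], [0, 0, 0.008, 0, 0, 0], [0, 0, 0.01, 0, 0, 0], [0, 0, 0.012, 0, 0, 0], [0, 0, 0.014, 0, 0, 0], [0, 0, 0.014, 0, 0, 0]]

```text
time_s: 11.55
position: [0.4906, -0.183, 0.1717]
tcp_rot: [[0.997, 0.073, -0.001], [0.073, -0.997, 0.0], [-0.001, -0.001, -1.0]]
force: [0.0, 0.1, -1.5]
opening: 0.254
grasp_force: 29.9
```

```bash
python3 st.py
```

```text
11.8 [ 0.4908 -0.1831  0.1722 -0.1196 -0.1488 -1.1193  0.0087  0.0524  0.0214] 4.175004039376542 29.855473805218935 53.12538057654939
force in tool axes [-0.1303  0.1396  1.1193]
```

>>> play_rows:
  motion:
    - [[0, 0, 0.001, 0, 0, 0], [0, 0, 0.002, 0, 0, 0], [0, 0, 0.003, 0, 0, 0], [0, 0, 0.004, 0, 0, 0], [0, 0, 0.005, 0, 0, 0], [0, 0, 0.0055, 0, 0, 0], [0, 0, 0.006, 0, 0, 0], [0, 0, 0.006, 0, 0, 0]]

```text
time_s: 12.47
position: [0.4908, -0.1832, 0.1663]
tcp_rot: [[0.997, 0.073, 0.0], [0.073, -0.997, 0.0], [0.0, 0.0, -1.0]]
force: [0.1, 0.3, 0.5]
opening: 0.254
grasp_force: 29.8
```

```bash
python3 st.py
```

```text
12.7167 [ 0.4908 -0.1832  0.1664 -0.5002 -0.0014  1.6327  0.1174  0.1545  0.0031] 4.179439115830747 29.84634669497609 53.12352581972487
force in tool axes [-0.4987 -0.0349 -1.6328]
```

>>> play_rows:
  motion:
    - [[0, 0, 0.0005, 0, 0, 0], [0, 0, 0.0005, 0, 0, 0], [0, 0, 0.0005, 0, 0, 0], [0, 0, 0.0005, 0, 0, 0], [0, 0, 0.0005, 0, 0, 0]]

```text
time_s: 13.13
position: [0.4909, -0.1832, 0.1658]
tcp_rot: [[0.997, 0.073, 0.0], [0.073, -0.997, -0.0], [0.0, 0.0, -1.0]]
force: [0.1, -0.6, 3.3]
opening: 0.249
grasp_force: 29.8
```

>>> play_rows:
  motion:
    - [[0, 0, 0, 0, 0, 0], [0, 0, 0, 0, 0, 0], [0, 0, 0, 0, 0, 0], [0, 0, 0, 0, 0, 0], [0, 0, 0, 0, 0, 0], [0, 0, 0, 0, 0, 0], [0, 0, 0, 0, 0, 0], [0, 0, 0, 0, 0, 0]]
  fingers: 0.06

```text
time_s: 13.8
position: [0.4908, -0.1831, 0.1657]
tcp_rot: [[0.997, 0.073, 0.0], [0.073, -0.997, 0.0], [0.0, -0.0, -1.0]]
force: [0.3, 0.9, 0.3]
opening: 0.677
grasp_force: 0.0
```

>>> play_rows:
  motion:
    - [[0, 0, -0.01, 0, 0, 0], [0, 0, -0.03, 0, 0, 0], [0, 0, -0.06, 0, 0, 0], [-0.02, 0, -0.09, 0, 0, 0], [-0.03, 0, -0.12, 0, 0, 0], [-0.03, 0, -0.13, 0, 0, 0], [-0.03, 0, -0.13, 0, 0, 0]]

```text
time_s: 14.38
position: [0.4621, -0.1864, 0.2998]
tcp_rot: [[0.997, 0.072, 0.007], [0.072, -0.997, -0.005], [0.007, 0.005, -1.0]]
force: [0.7, -0.2, -0.4]
opening: 0.689
grasp_force: 0.0
```

Run:
```python
from h import *
s=bot.read_state();print(s['time_s'],s['position'],s['force'])
d=cap('wrist','w6.png'); t=cap('scene')
cv2.imwrite('pics/m3.png',cv2.cvtColor(np.hstack([cv2.resize(d['frame'],(400,300)),cv2.resize(t['frame'][160:250,280:400],(400,300),interpolation=2)]),cv2.COLOR_RGB2BGR))
```

```text
14.3833 [ 0.46211391 -0.18639777  0.29981816] [ 0.7452869  -0.20022817 -0.37157849]
```

View pics/m3.png

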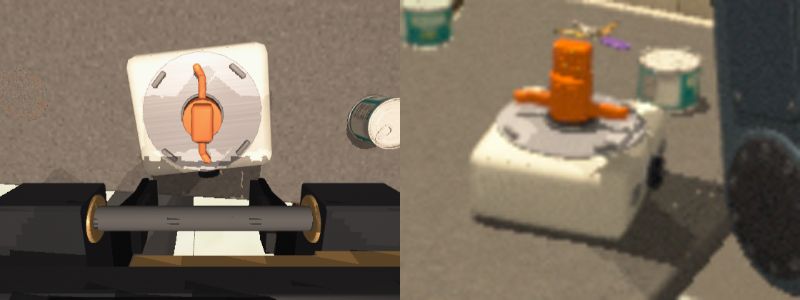

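The paddle stands upright and down on the cushion (left panel (203,115), right panel (572,80)), and the gripper is clear of it.

```bash
python3 -c "
from rig import bot; print(bot.hand_in())"
```

```text
the job is handed in; nothing more can be done
None
```

The orange paddle is meshed and fully home on the spindle and has been let go. The wrist force reading stayed under about 5 N, no move came near the mug, tin or jar, and the job is handed in; no verdict was returned.

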